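# Open the bench dust intake and start the extractor

## Robot

A 6-joint arm with a two-finger parallel gripper is mounted at the origin on the work surface. World frame = base frame: x ahead of the robot, y to its left, z up, the work surface at z = 0. Lengths are in m, angles in rad, forces in N, time in s.
With the tool pointing down it reaches from about 0.375 to 0.975 m from the base axis. Payload 3.8 kg.
Tool frame: the origin (TCP) lies at the very end of the fingers, on their centre line; the grasp point (between the pads) lies 19 mm behind it (bot.tcp_to_grasp is the z of the grasp point in the tool frame, in m); z points along the fingers, y is the direction in which the jaws open and shut (so a half turn about z gives the same grasp; the last joint's range is limited). The gripper opens to 85 mm and grips with 20 to 120 N. Pads are 22 mm wide; open, the fingers measure 114 mm over their backs; the gripper's body (76 mm by 85 mm) begins 54 mm behind the grasp point. The pads swing forward as they close: fully open they stand 13 mm farther back than shut.
Start: joints at [-1.334, 0.264, 1.604, -0, 1.274, -0.037], TCP at [0.183, -0.65, 0.231] pointing down, gripper open.
Joint ranges: [-2.63, 2.63], [-0.94, 2.18], [0.31, 2.57], [-1.31, 4.45], [0, 2.66], [-2.55, 2.55]. Speed limits (rad/s): [2.57, 2.57, 3.14, 3.14, 3.14, 3.14].

## Interface

Orientations are given as a rotation vector (axis times angle).
In Python, from workcell import status, vision, job, bot gives the robot as it stands.
- The arm moves only by the tool apply_moves, never from a script. Its argument "deltas" is a list of rows, each a list of 7 numbers: the shift along the tool's x, y, z in m, then the turn, a rotation vector about the tool's x, y, z in rad, then the closure, from 0 (fully open) to 1 (shut). In form: [[x, y, z, rx, ry, rz, jaw], ...]. A call has 1 to 8 rows; each row is the pose to reach, as a shift and turn from the pose commanded when the call began, along the tool's axes at that moment; what a row does not reach only later rows make up. A row lasts 1/12 s, in which the tool goes at most 41.7 mm and 7.16 degrees, less where a joint would pass 70% of its speed; a pose out of reach is approached as far as the arm can. A call with a gripper value outside its range is refused whole. The fingers move at their own pace and stop on an object; "squeeze" is the grip in N (left out, the last holds). Time passes only in rows, so rows that repeat a pose let the fingers close. It gives the time, the measured TCP pose, the force and the opening at its end, in the units of the state.
- status.read_state(): the state, without advancing time (a new reading comes with each control period).
- vision.read_camera(name): name is "scene" or "side" or "wrist"; returns the picture (400x640x3 uint8, red, green, blue); there is no depth.
- vision.get_calibration(name): a dict with "fov_y" (degrees; the focal length in pixels is half the picture's height over the tangent of half this angle, whatever the lens; pixels are square), "cx", "cy" (the principal point, pixels), "k1" (the pictures are not rectified: a ray, as slopes to the right and down, at radius r is drawn at 1 + k1 r^2 times it, then the intrinsics apply), "R" (3x3) and "t" (3): a world point X has camera coordinates R X + t; the wrist camera has in their place "tool_from_camera" (4x4, takes a point from camera to tool coordinates, whose origin is the TCP and whose axes are the flange's). Camera axes: x right, y down, z forward; pixel columns grow to the right and rows downward; lengths in m; the calibration is good to about 2 mm. A picture is of the moment at which its call begins: read the wrist's pose just before it. get_calibration takes no time and is no camera call.
- job.finish_job(): hands the job in, once; it reports no verdict.
The state is a dict: "time": time; "q": joint angles; "joint_vel": joint speeds; "joint_torque": joint torques, N m; "tool_pos": TCP position; "tcp_rot": TCP orientation; "wrist_force": force on the tool from outside, world axes, zero at the start; "torque": the same for the moment, N m; "width": opening from 0.0 (shut) to 1.0 (fully open).
Only numpy, scipy, OpenCV 4.12 (cv2) and the standard library are available. Lean on these libraries where they do the work, as an engineer would, in place of code of your own. Each camera call takes 0.05 s, during which the arm holds its last target. There are 200 camera calls.

## Task

Open the dust intake for planing: lift its fitted wooden cover straight up out of the recess by the handle, keeping it level, and set it down gently, flat in the middle of the cork mat. Only then flip up the metal guard hood on the extractor's starter box until it stays open by itself, and press the start button beneath it fully down; leave the hood open, and do not disturb the plane, the try square and the flask on the bench.

Things in the scene. Friction and masses are not known exactly. Their poses are not given: they have to be found in the camera images.
- intake: Dust intake: low pale plywood housing fixed to the bench, 190 (its x) x 160 (y) x 50 mm high, with a short grey hose stub 42 mm across at its +x end. In its top is a rectangular recess 133 x 103 mm and 20 mm deep, floored by a narrow ledge round an open mouth. Origin: centre of its underside; z up.
- cover: Loose wooden cover, 130 (its x) x 100 (y) x 20 mm thick, 0.25 to 0.45 kg, lying in the intake's recess with about 1.5 mm of play each side, its top flush with the housing, so that only its handle can be gripped. Origin: centre of the underside, which lies 30 mm above the bench while in the recess; x along the handle, z up.
- cover_grip (a point): Centre of the bar of the cover's handle, 55 mm above the cover's underside. The handle is a dark wooden bridge in the middle of the cover, along its x: a bar 90 mm long, 14 mm wide (y) and 18 mm tall, 26 to 44 mm above the cover's top face, on two posts 14 x 14 mm centred 38 mm either side of the middle.
- mat: Plain cork mat fixed flat on the bench, 190 (its x) x 160 (y) x 6 mm thick. Origin: centre of its underside.
- starter: Extractor starter box, grey painted steel, fixed, 130 (its x) x 110 (y) x 60 mm high. On its top are the push button (in the middle) and an aluminium guard hood over it. Origin: centre of its underside; -x is the side of the hood's tab, +x the side of its hinge; z up.
- guard (a joint): Opening angle of the guard hood, rad: 0 shut, 1.95 at its open stop. The hood is an upside-down aluminium tray 95 x 92 x 37 mm, 0.12 kg, hinged along y near the +x edge of the starter box; it swings up and over towards +x. Only gravity moves it: below about 1.2 rad it falls shut, above it falls open.
- guard_hinge (a point): Middle of the hood's hinge line, 52 mm to +x of the starter box's centre and 63 mm above the bench. The hinge runs along the starter box's y.
- guard_tab (a point): Point on the hood's finger tab, 9 mm from its free end. The tab is a bar 12 mm wide (y) and 12 mm thick standing 38 mm out of the middle of the hood's front edge, away from the hinge. With the hood shut it points to the starter box's -x, level; this point is then 124 mm from the hinge line horizontally and 31 mm above it. It moves with the hood.
- start (a joint): Travel of the start button, m: 0 up, 0.007 fully down. It springs back when let go; full travel takes about 5 N.
- start_top (a point): Centre of the top of the round black start button, 40 mm across, in the middle of the starter box's top, under the hood when that is shut; 83 mm above the bench when up. It stands in a steel collar 56 mm across. Pressed straight down.
- plane: Bystander: dark steel bench plane, 240 x 60 mm, about 95 mm high. Origin: centre of its sole.
- flask: Bystander: straight steel drinks flask with a black lid standing on the bench, 72 mm across, 200 mm high. Origin: centre of its base.
- square: Bystander: try square lying on the bench, 200 x 30 mm blade and a 120 mm dark wooden stock. Origin: between the two, on the bench.
Mind the look-alikes: they are no part of the job. Of the things like the starter, leave any that is blue or red; of the rest the smaller one is meant.

How it is judged:
On the way, in this order (a step that is already met when the one before it is completed fails the run):
1. the cover is lifted level, clear of the recess (z of cover in the frame of intake above 0.055 m and angle between cover's own z axis and vertical below 0.2 rad), for 0.1 s.
2. the cover lies flat in the middle of the cork mat, let go (horizontal distance between cover and mat below 0.04 m and z of cover in the frame of mat below 0.01 m and angle between cover's own z axis and vertical below 0.06 rad and contact force between the fingers and cover below 0.1 N), for 0.2 s.
3. the guard hood is flipped up and stays open (value of joint guard above 1.5 rad), for 0.2 s.
4. the start button is pressed fully down (value of joint start above 0.0055 m), for 0.05 s.
At the end, for the whole second after the job is handed in: The cover lies flat (within 0.06 rad) and at rest on the cork mat, its centre within 40 mm of the mat's centre; the guard hood stands open by itself (beyond 1.5 rad); the start button has been pressed (at least 5.5 mm of its 7 mm) after that and is up again (horizontal distance between cover and mat below 0.04 m and z of cover in the frame of mat below 0.01 m and angle between cover's own z axis and vertical below 0.06 rad and linear speed of cover below 0.02 m/s and value of joint guard above 1.5 rad and value of joint start below 0.002 m); the robot touches nothing.
It fails at once if the cover is tipped more than 0.35 rad (angle between cover's own z axis and vertical above 0.35 rad).
It fails at once if the cover is dropped: away from the intake it is let go more than about 15 mm above the mat (horizontal distance between cover and intake above 0.02 m and height (world z) of cover above 0.022 m and contact force between the fingers and cover below 0.05 N).
It fails at once if the start button is pressed before the cover lies on the mat (value of joint start above 0.003 m and horizontal distance between cover and mat above 0.045 m).
It fails at once if a bystander is moved more than 30 mm (distance of any of plane, flask, square from where it was at the start of the episode above 0.03 m).
It also fails if it takes over 72 s, if anything falls off the work surface, if the arm or the gripper's body presses on something with over 40 N, if the wrist force passes 120 N, or if a joint passes its speed limit or range.

## Working session

There is one attempt and no reset: what is moved stays moved. The work goes in short steps, Python scripts to look and compute and a tool call to move; the robot and the scene stay as the last step left them, time stands still between calls to the robot, and variables do not carry over. Pictures are saved under pics/ and viewed, about 8 in all and at most 12, crops included, and the job is handed in when it is done.

Besides the shell and the picture viewer there is one more tool, called after "Request:" as a command line: name --pt "numbers of a row" for each row, then --argument value for the rest. apply_moves: Moves the arm, as the interface text tells. Its arguments: {"type":"object","properties":{"deltas":{"type":"array","items":{"type":"array","items":{"type":"number"}}},"squeeze":{"type":"number"}},"required":["deltas"]}

```bash
ls; mkdir -p pics; python3 - <<'E'
from workcell import status, vision, job, bot
import cv2
s=status.read_state();print(s)
for n in("scene","side"):
    cv2.imwrite(f"pics/{n}0.png",vision.read_camera(n)[:,:,::-1]); print(n,vision.get_calibration(n))
print(vision.get_calibration("wrist"))
E
```

```text
pics
{'time': 0.0, 'q': array([-1.33391093e+00,  2.64744672e-01,  1.60536390e+00,  3.21335642e-05,
        1.27369352e+00, -3.69241069e-02]), 'joint_vel': array([ 0.00056657, -0.0001228 , -0.00131093, -0.00014521,  0.00228169,
        0.00208787]), 'joint_torque': array([-1.98002577e-03, -5.15115595e+01, -3.67313719e+01, -4.21409950e-04,
        1.28474634e-02, -1.04832324e-05]), 'tool_pos': array([ 0.18234375, -0.64915361,  0.22997319]), 'tcp_rot': array([-3.11001846e+00, -4.28441536e-01,  2.98196390e-04]), 'wrist_force': array([ 0.52053064, -0.16432547,  0.48081406]), 'torque': array([-0.04341128, -0.03513613, -0.01913015]), 'width': 1.00243856856091}
scene {'fov_y': 43.29997947059654, 'cx': 321.3711433303283, 'cy': 189.9685621160613, 'k1': -0.15608184037055356, 'R': array([[-0.70877557,  0.70542973, -0.00246762],
       [ 0.50352367,  0.50345576, -0.70213689],
       [-0.4940659 , -0.49889997, -0.71203771]]), 't': array([ 0.35056444, -0.17908998,  2.11964033])}
side {'fov_y': 43.96943773656727, 'cx': 322.81210626883626, 'cy': 204.39277173418807, 'k1': 0.004414622814557619, 'R': array([[ 9.98084162e-01, -6.18687836e-02, -5.08397342e-04],
       [-3.25233718e-02, -5.17650322e-01, -8.54973903e-01],
       [ 5.26330233e-02,  8.53352446e-01, -5.18670770e-01]]), 't': array([-0.51256835,  0.07745036,  1.67849663])}
{'fov_y': 65.2251144833827, 'cx': 324.56170684495436, 'cy': 198.79868323871102, 'k1': -0.041672715708577335, 'tool_from_camera': array([[ 9.77515923e-04, -9.47883536e-01, -3.18615515e-01,
         8.27792252e-02],
       [ 9.99998193e-01,  4.07052846e-04,  1.85702026e-03,
         3.30626322e-04],
       [-1.63054558e-03, -3.18616754e-01,  9.47882221e-01,
        -1.43277468e-01],
       [ 0.00000000e+00,  0.00000000e+00,  0.00000000e+00,
         1.00000000e+00]])}
```

View pics/scene0.png

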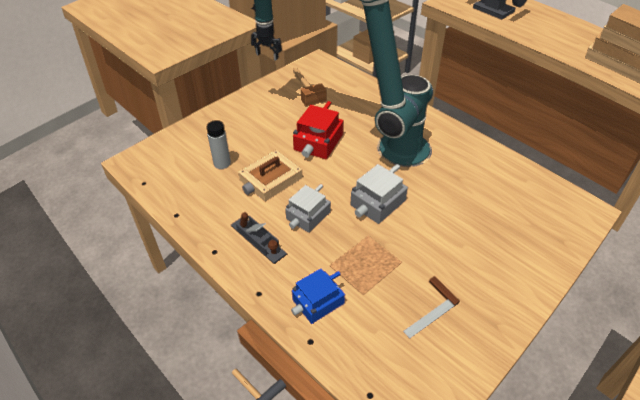

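View pics/side0.png

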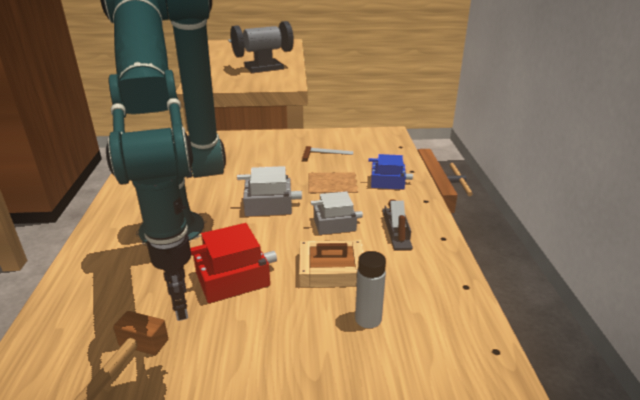

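```bash
cat > h.py <<'E'
import numpy as np, cv2
from scipy.spatial.transform import Rotation as Ro
from workcell import status, vision
def K(c):
    f=200/np.tan(np.radians(c["fov_y"]/2)); return np.array([[f,0,c["cx"]],[0,f,c["cy"]],[0,0,1]]), np.array([c["k1"],0,0,0.])
def ext(name,s=None):
    c=vision.get_calibration(name)
    if "R" in c: return c,np.array(c["R"]),np.array(c["t"])
    T=np.eye(4);T[:3,:3]=Ro.from_rotvec(s["tcp_rot"]).as_matrix();T[:3,3]=s["tool_pos"]
    M=np.linalg.inv(T@np.array(c["tool_from_camera"]));return c,M[:3,:3],M[:3,3]
def onplane(name,px,z,s=None):
    c,R,t=ext(name,s);k,d=K(c)
    r=cv2.undistortPoints(np.array(px,float).reshape(-1,1,2),k,d).reshape(-1,2)
    r=np.c_[r,np.ones(len(r))]@R; o=-R.T@t
    return o+r*((np.broadcast_to(z,len(r))-o[2])/r[:,2])[:,None]
def proj(name,X,s=None):
    c,R,t=ext(name,s);k,d=K(c)
    return cv2.projectPoints(np.array(X,float).reshape(-1,1,3),cv2.Rodrigues(R)[0],t,k,d)[0].reshape(-1,2)
E
python3 - <<'E'
import cv2
a=cv2.imread("pics/scene0.png")[145:295,228:408]
cv2.imwrite("pics/c0.png",cv2.resize(a,None,fx=4,fy=4,interpolation=cv2.INTER_CUBIC))
E
```

```text
(no output)
```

View pics/c0.png

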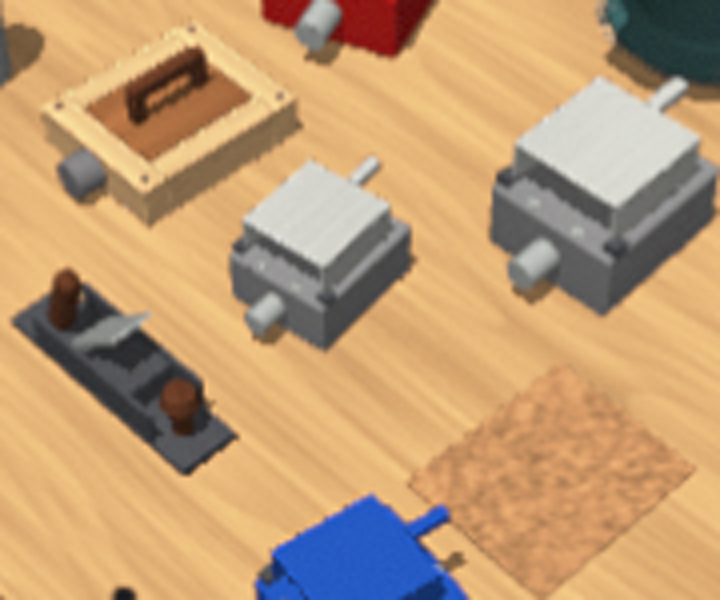

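```bash
python3 - <<'E'
from h import *
np.set_printoptions(precision=4,suppress=True)
f=lambda p,z:onplane("scene",np.array(p,float)/4+[228,145],z)
def rep(n,P):
    d=np.diff(np.vstack([P,P[:1]]),axis=0)
    print(n,P.mean(0),"len",np.linalg.norm(d,axis=1),"ang",np.degrees(np.arctan2(d[:,1],d[:,0])))
rep("intake",f([(45,108),(192,25),(298,98),(148,190)],.05))
rep("handle",f([(128,88),(205,50)],.094))
rep("mat",f([(408,483),(563,363),(695,468),(542,597)],.006))
rep("hood",f([(245,218),(313,160),(390,208),(323,275)],.1))
rep("box",f([(232,250),(325,300),(410,232)],.06))
print(f([(325,348),(408,268)],0), "tab",f([(375,163)],.094))
E
```

```text
intake [ 0.5252 -0.2467  0.05  ] len [0.1816 0.1543 0.1842 0.1558] ang [177.0543  90.5764  -2.4272 -90.4245]
handle [ 0.5249 -0.2485  0.094 ] len [0.0879 0.0879] ang [172.615  -7.385]
mat [0.5691 0.2889 0.006 ] len [0.1897 0.1561 0.187  0.1554] ang [178.2522  87.3136  -1.9659 -91.697 ]
hood [ 0.5595 -0.004   0.1   ] len [0.0928 0.0918 0.0981 0.097 ] ang [-173.7978   94.1038    9.0572  -88.8618]
box [0.5697 0.0115 0.06  ] len [0.1029 0.1106 0.1607] ang [  99.91   -177.6909  -37.1037]
[[0.6045 0.0491 0.    ]
 [0.4835 0.0341 0.    ]] tab [[ 0.4744 -0.018   0.094 ]]
```

```bash
cat >> h.py <<'E'
def delta(pos,yaw,s=None):
    "tool-frame shift+turn to a tool-down pose whose x axis has this world yaw (rad)"
    s=s or status.read_state(); R=Ro.from_rotvec(s["tcp_rot"]).as_matrix()
    T=np.array([[np.cos(yaw),np.sin(yaw),0],[np.sin(yaw),-np.cos(yaw),0],[0,0,-1]])
    return np.round(np.r_[R.T@(np.array(pos)-s["tool_pos"]),Ro.from_matrix(R.T@T).as_rotvec()],4)
E
python3 - <<'E'
from h import *
print(onplane("scene",[(221,166),(308,103)],[0,.1]), proj("wrist",[[.525,-.247,.08]],None) if 0 else "")
print(delta([.46,-.25,.27],-.05))
E
```

```text
[[ 0.61796827 -0.45657193  0.        ]
 [ 0.16178158 -0.41631488  0.1       ]] 
[ 3.752e-01 -3.093e-01 -3.920e-02 -2.000e-03  3.000e-04  3.238e-01]
```

Request:
apply_moves --pt "0.05 -0.04 -0.04 0 0 0.1 0" --pt "0.44 -0.33 -0.04 0 0 0.32 0" --pt "0.44 -0.33 -0.04 0 0 0.32 0" --pt "0.44 -0.33 -0.04 0 0 0.32 0" --pt "0.44 -0.33 -0.04 0 0 0.32 0" --pt "0.44 -0.33 -0.04 0 0 0.32 0" --pt "0.44 -0.33 -0.04 0 0 0.32 0" --pt "0.44 -0.33 -0.04 0 0 0.32 0"

```text
time: 0.77
tool_pos: [0.3814, -0.3881, 0.2631]
tcp_rot: [-3.14, 0.073, 0.001]
wrist_force: [1.1, -0.1, -0.9]
width: 1.002
```

```bash
python3 - <<'E'
from h import *
print(status.read_state()["tool_pos"],delta([.53,-.25,.27],-.05))
E
```

```text
[ 0.38138312 -0.38807475  0.26314331] [ 0.142  -0.1449 -0.0068 -0.0005  0.0003  0.0034]
```

Request:
apply_moves --pt "0.14 -0.145 -0.006 0 0 0 0" --pt "0.14 -0.145 -0.006 0 0 0 0" --pt "0.14 -0.145 -0.006 0 0 0 0" --pt "0.14 -0.145 -0.006 0 0 0 0" --pt "0.14 -0.145 -0.006 0 0 0 0" --pt "0.14 -0.145 -0.006 0 0 0 0" --pt "0.14 -0.145 -0.006 0 0 0 0"

```text
time: 1.35
tool_pos: [0.5282, -0.25, 0.2688]
tcp_rot: [-3.14, 0.066, 0.002]
wrist_force: [-0.3, -0.4, -0.6]
width: 0.997
```

```bash
python3 - <<'E'
from h import *
s=status.read_state();print(s["tool_pos"],s["tcp_rot"],s["time"])
cv2.imwrite("pics/w1.png",vision.read_camera("wrist")[:,:,::-1])
import pickle;pickle.dump(s,open("s1.pkl","wb"))
E
```

```text
[ 0.52822587 -0.24998782  0.26882153] [-3.14048055e+00  6.64561498e-02  1.85369008e-03] 1.35
```

View pics/w1.png

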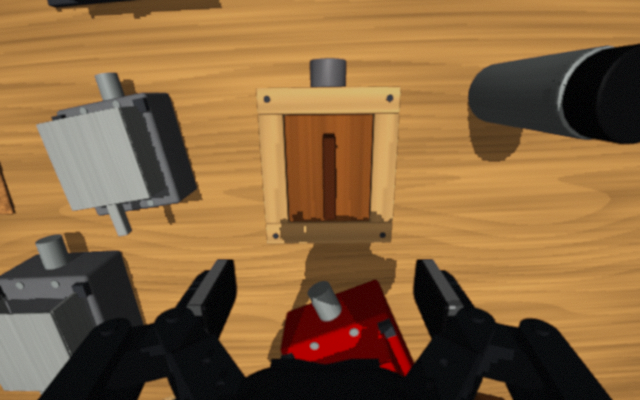

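```bash
python3 - <<'E'
from h import *
import pickle;s=pickle.load(open("s1.pkl","rb"))
np.set_printoptions(precision=4,suppress=True)
def rep(n,px,z):
    P=onplane("wrist",px,z,s);d=np.diff(np.vstack([P,P[:1]]),axis=0)
    print(n,P.mean(0),"len",np.linalg.norm(d,axis=1),"ang",np.degrees(np.arctan2(d[:,1],d[:,0])))
rep("intake",[(257,89),(401,87),(390,242),(267,242)],.05)
rep("handle",[(330,221),(329,134)],.094)
rep("hood",[(38,126),(124,105),(148,195),(65,215)],.1)
rep("tab",[(125,234),(112,207)],.1)
E
```

```text
intake [ 0.524  -0.2554  0.05  ] len [0.1583 0.1882 0.1581 0.186 ] ang [-91.5863 177.6756  87.5915  -2.2596]
handle [ 0.5253 -0.2557  0.094 ] len [0.0945 0.0945] ang [ -1.4462 178.5538]
hood [ 0.556  -0.0113  0.1   ] len [0.0967 0.0926 0.102  0.0968] ang [ -81.265  -177.4392  100.7407   -0.2636]
tab [ 0.4902 -0.0223  0.1   ] len [0.033 0.033] ang [  11.4102 -168.5898]
```

```bash
python3 - <<'E'
from h import *
print(delta([.5245,-.2535,.14],-.035))
E
```

```text
[-2.500e-03  2.600e-03  1.288e-01 -1.000e-04  1.500e-03 -9.200e-03]
```

Request:
apply_moves --pt "-0.0025 0.0025 0.129 0 0.0015 -0.009 0" --pt "-0.0025 0.0025 0.129 0 0.0015 -0.009 0" --pt "-0.0025 0.0025 0.129 0 0.0015 -0.009 0" --pt "-0.0025 0.0025 0.129 0 0.0015 -0.009 0" --pt "-0.0025 0.0025 0.129 0 0.0015 -0.009 0"

```text
time: 1.82
tool_pos: [0.5209, -0.2537, 0.137]
tcp_rot: [-3.137, 0.061, 0.01]
wrist_force: [0.9, -0.6, 0.3]
width: 1.004
```

```bash
python3 - <<'E'
from h import *
s=status.read_state();print(s["tool_pos"],s["tcp_rot"],s["time"])
cv2.imwrite("pics/w2.png",vision.read_camera("wrist")[:,:,::-1])
import pickle;pickle.dump(s,open("s2.pkl","wb"))
E
```

```text
[ 0.52090199 -0.25372441  0.13696537] [-3.13735443  0.06149967  0.00975132] 1.8167
```

View pics/w2.png

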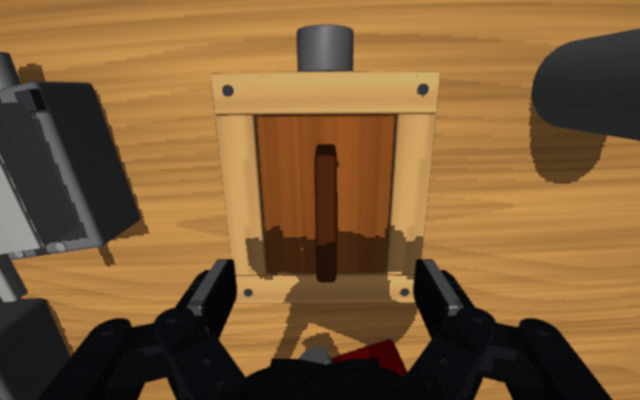

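```bash
python3 - <<'E'
from h import *
import pickle;s=pickle.load(open("s2.pkl","rb"))
np.set_printoptions(precision=4,suppress=True)
P=onplane("wrist",[(326,280),(326,149)],.094,s);print(P,P.mean(0))
P=onplane("wrist",[(212,73),(439,73),(422,303),(234,303)],.05,s);print(P,P.mean(0))
print(delta([.5245,-.2535,.067],-.035))
E
```

```text
[[ 0.4816 -0.2535  0.094 ]
 [ 0.5723 -0.2568  0.094 ]] [ 0.527  -0.2552  0.094 ]
[[ 0.6206 -0.1799  0.05  ]
 [ 0.6146 -0.3365  0.05  ]
 [ 0.4253 -0.3366  0.05  ]
 [ 0.4314 -0.1702  0.05  ]] [ 0.523  -0.2558  0.05  ]
[ 0.001  -0.0013  0.0733 -0.0008  0.0006 -0.0039]
```

Request:
apply_moves --pt "0.001 0.001 0.036 0 0 0 0" --pt "0.001 0.001 0.073 0 0 0 0" --pt "0.001 0.001 0.073 0 0 0 0" --pt "0.001 0.001 0.073 0 0 0 0.5" --pt "0.001 0.001 0.073 0 0 0 1" --pt "0.001 0.001 0.073 0 0 0 1" --pt "0.001 0.001 0.073 0 0 0 1" --pt "0.001 0.001 0.073 0 0 0 1" --squeeze 45

```text
time: 2.53
tool_pos: [0.5273, -0.2559, 0.0699]
tcp_rot: [3.139, -0.058, 0.008]
wrist_force: [-0.2, 0.2, 0.0]
width: 0.301
```

Request:
apply_moves --pt "0 0 0 0 0 0 1" --pt "0 0 0 0 0 0 1" --pt "0 0 0 0 0 0 1" --pt "0 0 0 0 0 0 1"

```text
time: 2.87
tool_pos: [0.527, -0.2556, 0.0693]
tcp_rot: [3.14, -0.058, 0.006]
wrist_force: [0.2, 0.9, 7.1]
width: 0.157
```

Request:
apply_moves --pt "0 0 -0.006 0 0 0 1" --pt "0 0 -0.014 0 0 0 1" --pt "0 0 -0.022 0 0 0 1" --pt "0 0 -0.032 0 0 0 1" --pt "0 0 -0.042 0 0 0 1" --pt "0 0 -0.06 0 0 0 1" --pt "0 0 -0.08 0 0 0 1" --pt "0 0 -0.1 0 0 0 1"

```text
time: 3.53
tool_pos: [0.5251, -0.2549, 0.1686]
tcp_rot: [-3.141, 0.058, -0.001]
wrist_force: [0.6, -0.4, -3.3]
width: 0.153
```

Request:
apply_moves --pt "0 0 -0.02 0 0 0 1" --pt "0 0 -0.04 0 0 0 1" --pt "0 0 -0.07 0 0 0 1" --pt "0 0 -0.09 0 0 0 1" --pt "0 0 -0.1 0 0 0 1" --pt "0 0 -0.1 0 0 0 1"

```text
time: 4.03
tool_pos: [0.527, -0.256, 0.2716]
tcp_rot: [3.138, -0.059, 0.011]
wrist_force: [0.7, 0.2, -3.1]
width: 0.155
```

```bash
python3 - <<'E'
from h import *
s=status.read_state();print(s["tool_pos"],s["wrist_force"],s["width"])
# over starter (hood top ~.1): cover underside = tcp-.036
print(delta([.569,.289,.26],-.035))
cv2.imwrite("pics/w3.png",vision.read_camera("side")[120:300,200:440,::-1].repeat(3,0).repeat(3,1))
E
```

```text
[ 0.52695378 -0.25598617  0.27161742] [ 0.67078247  0.21860632 -3.06689051] 0.1546271432190836
[ 0.0216 -0.5462  0.0102  0.0029 -0.0072 -0.0023]
```

View pics/w3.png

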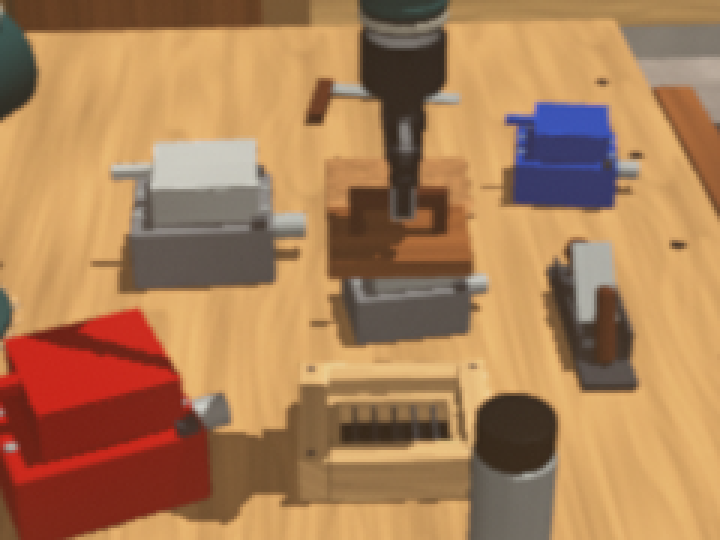

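Request:
apply_moves --pt "0 -0.01 0 0 0 0 1" --pt "0.002 -0.035 0 0 0 0 1" --pt "0.004 -0.07 0 0 0 0 1" --pt "0.006 -0.105 0 0 0 0 1" --pt "0.008 -0.14 0 0 0 0 1" --pt "0.01 -0.175 0 0 0 0 1" --pt "0.011 -0.21 0 0 0 0 1" --pt "0.012 -0.245 0 0 0 0 1"

```text
time: 4.75
tool_pos: [0.5447, -0.0083, 0.2647]
tcp_rot: [-3.141, 0.058, 0.005]
wrist_force: [1.7, -0.2, -3.1]
width: 0.157
```

Request:
apply_moves --pt "0.001 -0.035 0 0 0 0 1" --pt "0.002 -0.07 0 0 0 0 1" --pt "0.003 -0.105 0 0 0 0 1" --pt "0.004 -0.14 0 0 0 0 1" --pt "0.006 -0.175 0 0 0 0 1" --pt "0.008 -0.21 0 0 0 0 1" --pt "0.01 -0.24 0 0 0 0 1" --pt "0.01 -0.26 0 0 0 0 1"

```text
time: 5.42
tool_pos: [0.5643, 0.2519, 0.2644]
tcp_rot: [3.141, -0.055, -0.005]
wrist_force: [0.7, -0.2, -3.7]
width: 0.153
```

Request:
apply_moves --pt "0 -0.02 0 0 0 0 1" --pt "0 -0.035 0 0 0 0 1" --pt "0 -0.04 0 0 0 0 1" --pt "0 -0.04 0 0 0 0 1"

```text
time: 5.75
tool_pos: [0.5667, 0.2896, 0.2657]
tcp_rot: [3.14, -0.056, -0.002]
wrist_force: [-0.3, -0.1, -2.5]
width: 0.156
```

```bash
python3 - <<'E'
from h import *
s=status.read_state();print(s["tool_pos"],s["tcp_rot"],s["wrist_force"],s["width"])
print(delta([.569,.287,.10],-.035))
cv2.imwrite("pics/w4.png",vision.read_camera("wrist")[:,:,::-1])
import pickle;pickle.dump(s,open("s4.pkl","wb"))
E
```

```text
[0.56667778 0.28956735 0.26572277] [ 3.13983813e+00 -5.56636149e-02 -1.96442081e-03] [-0.31206985 -0.11605677 -2.50860751] 0.15602579120162463
[ 0.0026  0.0023  0.1657  0.0013  0.0012 -0.0005]
```

View pics/w4.png

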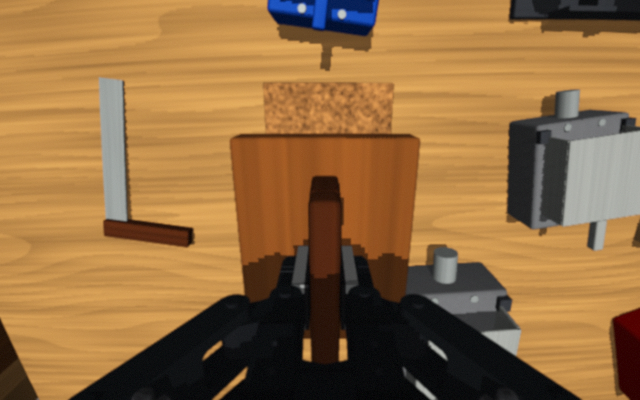

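```bash
python3 - <<'E'
from h import *
import pickle;s=pickle.load(open("s4.pkl","rb"))
print(onplane("wrist",[(263,84),(393,84)],.006,s))
E
```

```text
[[0.6640111  0.3601174  0.006     ]
 [0.65861517 0.20178712 0.006     ]]
```

Request:
apply_moves --pt "0 0.002 0.02 0 0 0 1" --pt "0 0.004 0.05 0 0 0 1" --pt "0 0.004 0.085 0 0 0 1" --pt "0 0.004 0.12 0 0 0 1" --pt "0 0.004 0.15 0 0 0 1" --pt "0 0.004 0.175 0 0 0 1" --pt "0 0.004 0.19 0 0 0 1" --pt "0 0.004 0.2 0 0 0 1"

```text
time: 6.47
tool_pos: [0.5661, 0.2821, 0.0645]
tcp_rot: [3.138, -0.061, -0.005]
wrist_force: [0.4, -0.7, -3.3]
width: 0.154
```

Request:
apply_moves --pt "0 0 0.004 0 0 0 1" --pt "0 0 0.008 0 0 0 1" --pt "0 0 0.011 0 0 0 1" --pt "0 0 0.014 0 0 0 1" --pt "0 0 0.016 0 0 0 1" --pt "0 0 0.016 0 0 0 1"

```text
time: 6.97
tool_pos: [0.5683, 0.2848, 0.052]
tcp_rot: [-3.141, 0.058, -0.004]
wrist_force: [-0.2, 0.7, -2.6]
width: 0.154
```

Request:
apply_moves --pt "0 0 0.001 0 0 0 1" --pt "0 0 0.003 0 0 0 1" --pt "0 0 0.004 0 0 0 1" --pt "0 0 0.005 0 0 0 1" --pt "0 0 0.005 0 0 0 1"

```text
time: 7.38
tool_pos: [0.5678, 0.2847, 0.0463]
tcp_rot: [3.141, -0.058, 0.002]
wrist_force: [-0.4, -0.5, -3.2]
width: 0.156
```

Request:
apply_moves --pt "0 0 0.001 0 0 0 1" --pt "0 0 0.0015 0 0 0 1" --pt "0 0 0.002 0 0 0 1"

```text
time: 7.63
tool_pos: [0.568, 0.2848, 0.0453]
tcp_rot: [-3.141, 0.058, -0.002]
wrist_force: [-3.0, -1.5, 5.8]
width: 0.152
```

Contact (weight replaced by an upward push); release.

Request:
apply_moves --pt "0 0 0 0 0 0 0.75" --pt "0 0 0 0 0 0 0.5" --pt "0 0 0 0 0 0 0.2" --pt "0 0 0 0 0 0 0" --pt "0 0 0 0 0 0 0" --pt "0 0 0 0 0 0 0" --pt "0 0 0 0 0 0 0"

```text
time: 8.22
tool_pos: [0.568, 0.2847, 0.0446]
tcp_rot: [-3.141, 0.058, -0.002]
wrist_force: [0.3, -0.1, -0.1]
width: 0.995
```

Request:
apply_moves --pt "0 0 -0.02 0 0 0 0" --pt "0 0 -0.05 0 0 0 0" --pt "0 0 -0.09 0 0 0 0" --pt "0 0 -0.13 0 0 0 0" --pt "0 0 -0.17 0 0 0 0" --pt "0 0 -0.2 0 0 0 0" --pt "0 0 -0.21 0 0 0 0" --pt "0 0 -0.21 0 0 0 0"

```text
time: 8.88
tool_pos: [0.5698, 0.2857, 0.2595]
tcp_rot: [-3.137, 0.058, -0.014]
wrist_force: [0.4, -0.4, 0.2]
width: 0.999
```

```bash
python3 - <<'E'
from h import *
print(delta([.53,-.005,.28],.1))
E
```

```text
[-0.0288  0.2919 -0.0219 -0.0032 -0.0093 -0.1371]
```

Request:
apply_moves --pt "0 0.035 -0.01 0 0 0 0" --pt "-0.01 0.075 -0.02 0 0 -0.05 0" --pt "-0.02 0.115 -0.02 0 0 -0.1 0" --pt "-0.03 0.155 -0.02 0 0 -0.15 0" --pt "-0.03 0.195 -0.02 0 0 -0.18 0" --pt "-0.03 0.235 -0.02 0 0 -0.18 0" --pt "-0.03 0.27 -0.02 0 0 -0.18 0" --pt "-0.03 0.29 -0.02 0 0 -0.18 0"

```text
time: 9.55
tool_pos: [0.5249, -0.0073, 0.2714]
tcp_rot: [3.133, 0.221, -0.005]
wrist_force: [0.2, 0.3, 0.1]
width: 0.998
```

Request:
apply_moves --pt "0 0 0 0 0 0 0" --pt "0 0 0 0 0 0 0" --pt "0 0 0 0 0 0 0"

```text
time: 9.8
tool_pos: [0.526, -0.0035, 0.2725]
tcp_rot: [-3.133, -0.223, 0.002]
wrist_force: [0.2, 0.1, -0.7]
width: 0.999
```

```bash
python3 - <<'E'
from h import *
s=status.read_state();print(s["tool_pos"],s["tcp_rot"],s["time"])
cv2.imwrite("pics/w5.png",vision.read_camera("wrist")[:,:,::-1])
import pickle;pickle.dump(s,open("s5.pkl","wb"))
E
```

```text
[ 0.52603596 -0.00353362  0.27252386] [-3.13275447e+00 -2.23400438e-01  2.43651772e-03] 9.8
```

View pics/w5.png

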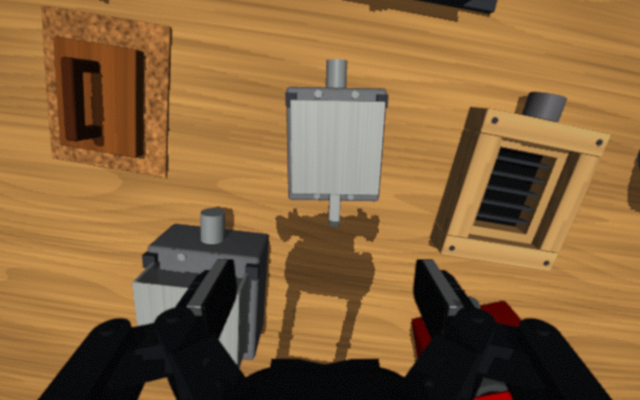

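```bash
python3 - <<'E'
from h import *
import pickle;s=pickle.load(open("s5.pkl","rb"))
np.set_printoptions(precision=4,suppress=True)
P=onplane("wrist",[(289,89),(387,90),(379,200),(289,199)],.06,s);print(P,P.mean(0))
d=np.diff(np.vstack([P,P[:1]]),axis=0);print(np.linalg.norm(d,axis=1),np.degrees(np.arctan2(d[:,1],d[:,0])))
P=onplane("wrist",[(334,223),(335,197)],.100,s);print("tab tip/root",P)
yaw=np.radians(7.5)
tip=P[0]; u=np.array([np.cos(yaw),np.sin(yaw)]); print("tabpt",tip[:2]+.009*u,"centre",tip[:2]+.081*u)
E
```

```text
[[ 0.6078  0.0464  0.06  ]
 [ 0.622  -0.0586  0.06  ]
 [ 0.4973 -0.0746  0.06  ]
 [ 0.4831  0.0328  0.06  ]] [ 0.5526 -0.0135  0.06  ]
[0.1059 0.1257 0.1083 0.1254] [ -82.273  -172.6827   97.5298    6.2203]
tab tip/root [[ 0.4766 -0.0218  0.1   ]
 [ 0.5064 -0.0182  0.1   ]]
tabpt [ 0.4856 -0.0206] centre [ 0.5569 -0.0112]
```

```bash
python3 - <<'E'
from h import *
import pickle;s=pickle.load(open("s5.pkl","rb"))
print(onplane("wrist",[(268,235),(268,235),(265,355)],[.06,.085,0],s))
print(delta([.4836,-.0212,.15],.126),delta([.4836,-.0212,.075],.126))
E
```

```text
[[0.43202115 0.05378094 0.06      ]
 [0.44440992 0.05055423 0.085     ]
 [0.17532679 0.04823498 0.        ]]
[-0.0447  0.0119  0.123  -0.0008  0.0008  0.0174] [-0.0447  0.012   0.198  -0.0008  0.0008  0.0174]
```

Request:
apply_moves --pt "-0.02 0.005 0.03 0 0 0.017 0.5" --pt "-0.04 0.01 0.06 0 0 0.017 0.5" --pt "-0.045 0.012 0.09 0 0 0.017 0.5" --pt "-0.045 0.012 0.12 0 0 0.017 0.5" --pt "-0.045 0.012 0.12 0 0 0.017 0.5" --pt "-0.045 0.012 0.12 0 0 0.017 0.5"

```text
time: 10.35
tool_pos: [0.4825, -0.021, 0.1527]
tcp_rot: [-3.134, -0.2, 0.005]
wrist_force: [-0.0, 0.4, 0.6]
width: 0.498
```

```bash
python3 - <<'E'
from h import *
s=status.read_state();print(s["tool_pos"],s["width"],delta([.4836,-.0212,.075],.126))
cv2.imwrite("pics/w6.png",vision.read_camera("wrist")[:,:,::-1])
import pickle;pickle.dump(s,open("s6.pkl","wb"))
E
```

```text
[ 0.48249956 -0.02102283  0.15268984] 0.49754926055975546 [ 0.0013  0.0004  0.0777 -0.0011  0.0032  0.0015]
```

View pics/w6.png

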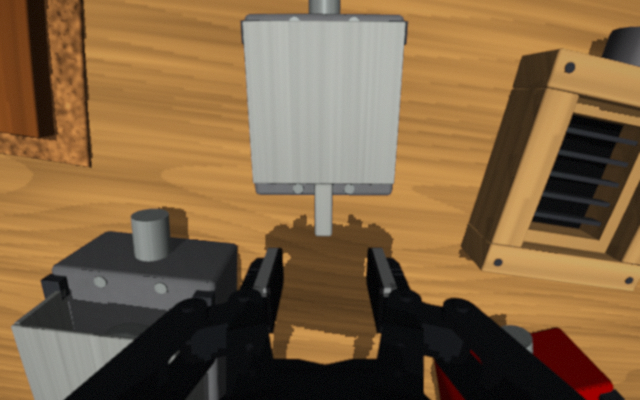

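```bash
python3 - <<'E'
from h import *
import pickle;s=pickle.load(open("s6.pkl","rb"))
print(onplane("wrist",[(323,230),(323,186)],.1,s))
E
```

```text
[[ 0.47677115 -0.02124584  0.1       ]
 [ 0.5078924  -0.01727504  0.1       ]]
```

Request:
apply_moves --pt "0.003 0 0.03 0 0 0 0.5" --pt "0.003 0 0.06 0 0 0 0.5" --pt "0.003 0 0.077 0 0 0 0.5" --pt "0.003 0 0.077 0 0 0 0.5" --pt "0.003 0 0.077 0 0 0 1" --pt "0.003 0 0.077 0 0 0 1" --pt "0.003 0 0.077 0 0 0 1" --pt "0.003 0 0.077 0 0 0 1" --squeeze 25

```text
time: 11.07
tool_pos: [0.4896, -0.0193, 0.0804]
tcp_rot: [-3.131, -0.194, -0.01]
wrist_force: [-0.2, 11.8, 2.7]
width: 0.139
```

Request:
apply_moves --pt "0 0 0 0 0 0 1" --pt "0 0 0 0 0 0 1"

```text
time: 11.23
tool_pos: [0.4896, -0.0193, 0.0803]
tcp_rot: [-3.131, -0.195, -0.01]
wrist_force: [0.0, 11.6, 1.7]
width: 0.131
```

```bash
python3 - <<'E'
from h import *
s=status.read_state();print(s["tool_pos"],s["tcp_rot"],s["width"])
# tab path relative to start in (tool x, tool z), tool kept vertical
a0=np.arctan2(.031,-.124);r=.1278
for th in np.arange(.1,1.81,.1): print(round(th,1),np.round([r*np.cos(a0-th)+.124, -(r*np.sin(a0-th)-.031)],4))
E
```

```text
[ 0.48959289 -0.01926423  0.08034102] [-3.13138682 -0.19483594 -0.0102927 ] 0.1306629288988243
0.1 [ 0.0037 -0.0122]
0.2 [ 0.0086 -0.024 ]
0.3 [ 0.0147 -0.0353]
0.4 [ 0.0219 -0.0458]
0.5 [ 0.0301 -0.0556]
0.6 [ 0.0392 -0.0646]
0.7 [ 0.0491 -0.0726]
0.8 [ 0.0599 -0.0795]
0.9 [ 0.0712 -0.0854]
1.0 [ 0.0831 -0.0901]
1.1 [ 0.0954 -0.0936]
1.2 [ 0.108  -0.0958]
1.3 [ 0.1207 -0.0968]
1.4 [ 0.1335 -0.0964]
1.5 [ 0.1461 -0.0949]
1.6 [ 0.1586 -0.092 ]
1.7 [ 0.1707 -0.088 ]
1.8 [ 0.1824 -0.0827]
```

Request:
apply_moves --pt "0.0037 -0.0015 -0.0122 0 0 0 1" --pt "0.0086 -0.0015 -0.024 0 0 0 1" --pt "0.0147 -0.0015 -0.0353 0 0 0 1" --pt "0.0219 -0.0015 -0.0458 0 0 0 1" --pt "0.0301 -0.0015 -0.0556 0 0 0 1" --pt "0.0392 -0.0015 -0.0646 0 0 0 1" --pt "0.0491 -0.0015 -0.0726 0 0 0 1" --pt "0.0599 -0.0015 -0.0795 0 0 0 1"

```text
time: 11.9
tool_pos: [0.5472, -0.0119, 0.1583]
tcp_rot: [-3.134, -0.197, -0.005]
wrist_force: [2.6, 2.1, -9.8]
width: 0.133
```

Request:
apply_moves --pt "0.0113 0 -0.0059 0 0 0 1" --pt "0.0232 0 -0.0106 0 0 0 1" --pt "0.0355 0 -0.0141 0 0 0 1" --pt "0.0481 0 -0.0163 0 0 0 1" --pt "0.0608 0 -0.0173 0 0 0 1" --pt "0.0736 0 -0.0169 0 0 0 1" --pt "0.0862 0 -0.0154 0 0 0 1" --pt "0.0987 0 -0.0125 0 0 0 1"

```text
time: 12.57
tool_pos: [0.6437, 0.0001, 0.1704]
tcp_rot: [-3.135, -0.198, 0.001]
wrist_force: [-3.4, 1.0, -4.0]
width: 0.131
```

Request:
apply_moves --pt "0.006 0 0.002 0 0 0 1" --pt "0.012 0 0.004 0 0 0 1" --pt "0.012 0 0.004 0 0 0 1"

```text
time: 12.82
tool_pos: [0.6567, 0.0017, 0.1661]
tcp_rot: [-3.135, -0.198, -0.002]
wrist_force: [-3.2, 2.7, -1.1]
width: 0.13
```

```bash
python3 - <<'E'
from h import *
s=status.read_state();print(s["tool_pos"],s["tcp_rot"],s["width"],s["wrist_force"])
cv2.imwrite("pics/w7.png",vision.read_camera("side")[120:300,200:440,::-1].repeat(3,0).repeat(3,1))
E
```

```text
[0.65669755 0.00167812 0.16605371] [-3.13464672e+00 -1.97629734e-01 -2.48496424e-03] 0.1297213504745926 [-3.22121472  2.65763783 -1.05902417]
```

View pics/w7.png

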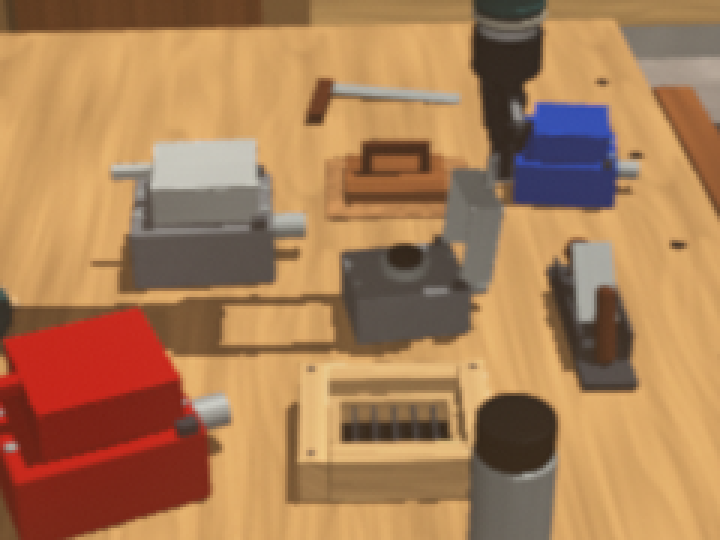

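Request:
apply_moves --pt "0 0 0 0 0 0 0.6" --pt "0 0 0 0 0 0 0.4" --pt "0 0 0 0 0 0 0.4" --pt "0 0 0 0 0 0 0.4" --pt "0 0 -0.03 0 0 0 0.4" --pt "0 0 -0.07 0 0 0 0.4" --pt "0 0 -0.1 0 0 0 0.4" --pt "0 0 -0.1 0 0 0 0.4"

```text
time: 13.53
tool_pos: [0.6605, 0.0005, 0.2756]
tcp_rot: [3.133, 0.197, 0.026]
wrist_force: [0.3, -0.3, 1.2]
width: 0.599
```

```bash
python3 - <<'E'
from h import *
s=status.read_state();print(s["tool_pos"],s["width"],s["wrist_force"])
print(delta([.545,-.013,.27],.126))
E
```

```text
[6.60511739e-01 5.08479676e-04 2.75644273e-01] 0.5985874485268738 [ 0.34101808 -0.3015311   1.16653847]
[-0.1164 -0.0011  0.0037  0.0031 -0.0166 -0.0004]
```

Request:
apply_moves --pt "-0.03 -0.001 0.003 0 0 0 1" --pt "-0.06 -0.001 0.003 0 0 0 1" --pt "-0.09 -0.001 0.003 0 0 0 1" --pt "-0.11 -0.001 0.003 0 0 0 1" --pt "-0.11 -0.001 0.003 0 0 0 1" --pt "-0.11 -0.001 0.003 0 0 0 1" --pt "-0.11 -0.001 0.003 0 0 0 1" --pt "-0.11 -0.001 0.003 0 0 0 1"

```text
time: 14.2
tool_pos: [0.5479, -0.0119, 0.2629]
tcp_rot: [3.135, 0.197, 0.004]
wrist_force: [-0.1, -0.7, -0.1]
width: 0.006
```

```bash
python3 - <<'E'
from h import *
s=status.read_state();print(s["tool_pos"],s["width"],s["wrist_force"])
print(delta([.552,-.0125,.095],.126))
cv2.imwrite("pics/w8.png",vision.read_camera("wrist")[:,:,::-1])
import pickle;pickle.dump(s,open("s8.pkl","wb"))
E
```

```text
[ 0.54793694 -0.0118716   0.2629004 ] 0.005974112063224289 [-0.14194409 -0.65611711 -0.13286579]
[ 0.0035  0.001   0.1679  0.0005 -0.0028 -0.0002]
```

View pics/w8.png

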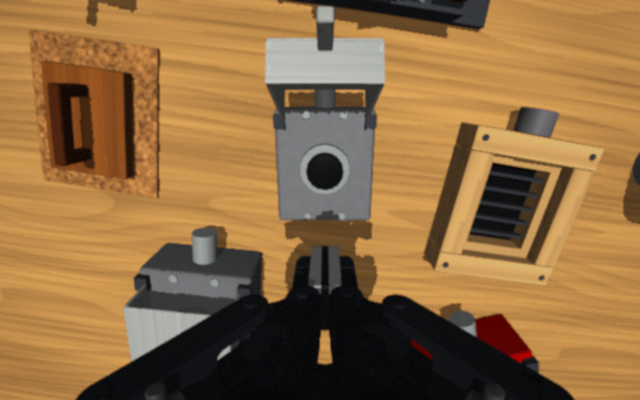

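```bash
python3 - <<'E'
from h import *
import pickle;s=pickle.load(open("s8.pkl","rb"))
print(onplane("wrist",[(325,171)],.083,s))
E
```

```text
[[ 0.55390812 -0.01249238  0.083     ]]
```

Request:
apply_moves --pt "0.003 0.001 0.03 0 0 0 1" --pt "0.003 0.001 0.07 0 0 0 1" --pt "0.003 0.001 0.11 0 0 0 1" --pt "0.003 0.001 0.14 0 0 0 1" --pt "0.003 0.001 0.16 0 0 0 1" --pt "0.003 0.001 0.168 0 0 0 1" --pt "0.003 0.001 0.168 0 0 0 1"

```text
time: 14.83
tool_pos: [0.5487, -0.0122, 0.0917]
tcp_rot: [-3.135, -0.198, 0.006]
wrist_force: [-0.8, 0.4, 0.1]
width: -0.0
```

Request:
apply_moves --pt "0.002 0 0.005 0 0 0 1" --pt "0.002 0 0.009 0 0 0 1" --pt "0.002 0 0.012 0 0 0 1" --pt "0.002 0 0.015 0 0 0 1" --pt "0.002 0 0.0165 0 0 0 1" --pt "0.002 0 0.0165 0 0 0 1"

```text
time: 15.33
tool_pos: [0.5537, -0.0123, 0.0793]
tcp_rot: [3.135, 0.197, 0.008]
wrist_force: [2.4, 0.3, 3.1]
width: 0.001
```

Request:
apply_moves --pt "0 0 0.002 0 0 0 1" --pt "0 0 0.003 0 0 0 1" --pt "0 0 0.004 0 0 0 1" --pt "0 0 0.005 0 0 0 1" --pt "0 0 0.005 0 0 0 1"

```text
time: 15.75
tool_pos: [0.5538, -0.0123, 0.0759]
tcp_rot: [3.135, 0.197, 0.007]
wrist_force: [-1.0, 0.7, 15.9]
width: -0.004
```

Firmly bottomed (15.9 N, z 0.076). Retract upward.

Request:
apply_moves --pt "0 0 -0.02 0 0 0 1" --pt "0 0 -0.05 0 0 0 1" --pt "0 0 -0.09 0 0 0 1" --pt "0 0 -0.13 0 0 0 1" --pt "0 0 -0.17 0 0 0 1" --pt "0 0 -0.19 0 0 0 1" --pt "0 0 -0.19 0 0 0 1" --pt "0 0 -0.19 0 0 0 1"

```text
time: 16.42
tool_pos: [0.552, -0.0122, 0.2641]
tcp_rot: [3.135, 0.197, 0.005]
wrist_force: [-1.8, -0.3, -0.2]
width: -0.002
```

```bash
python3 - <<'E'
from h import *
s=status.read_state();print(s["tool_pos"],s["time"],s["wrist_force"])
a=vision.read_camera("side")[120:300,200:440,::-1]; b=vision.read_camera("wrist")[:,:,::-1]
cv2.imwrite("pics/w9.png",np.vstack([cv2.resize(a,(400,300)),cv2.resize(b,(400,250))]))
E
```

```text
[ 0.55202263 -0.01222161  0.26408196] 16.4167 [-1.76262735 -0.32341796 -0.18338605]
```

View pics/w9.png

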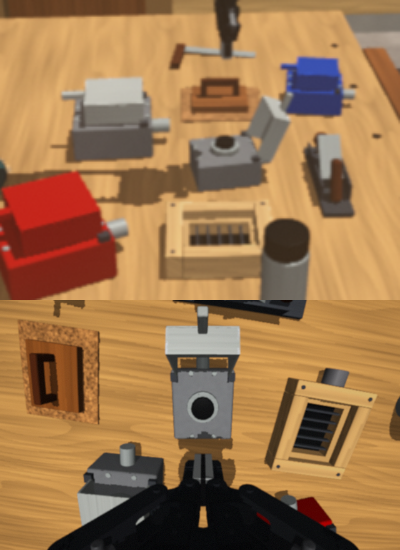

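The hood is open, the cover lies flat on the mat, the button is up again and the bystanders are where they were.

```bash
python3 -c "
from workcell import job
print(job.finish_job())"
```

```text
the job is handed in; nothing more can be done
None
```

The job is done and handed in at about 16.5 s of the 72 s allowed; the hand-in gave no verdict.

- **Cover:** I lifted it level by the handle and set it down on the cork mat, letting go only once the wrist force showed contact. By my estimate it sits a few mm from the mat's centre.
- **Hood:** I gripped the tab on the smaller grey starter, swung the hood along its arc to about 1.7 rad and let go. It fell open to its stop and has stayed there.
- **Start button:** I pressed it with shut fingers to about 7 mm of travel, where the force rose to 15.9 N. I then backed off to 0.26 m height.

**Last checks:** The final side and wrist pictures show the cover flat on the mat, the hood open, the button up, and the plane, square and flask apparently where they were. The arm was touching nothing, and the wrist force was near zero (under 2 N).

**Disagreement:** The first overview picture put the intake about 8 mm off in y from the close wrist views. I used the wrist values, and the grasp fitted them.

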